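Knock the fixture's locking pin home

TASK

Lock the circuit board into its fixture: pick up the mallet and, with a brisk blow of its head and not a slow push or your hand, knock the broad round-headed pin at one end of the fixture down until it is fully home. Leave the slim pin at the other end standing. Then stand the mallet back on the bench on its head, upright as you found it, without dropping it.

Things in the scene. Friction and masses are not known exactly. Their poses are not given: they have to be found in the camera images.
- mallet_head (a point): Centre of the mallet's head, an upright cylinder 48 mm across, 80 mm tall, dark with white ends; the mallet (0.34 kg) stands on its striking face, 40 mm below this point. The level wooden handle leaves it at this height along this point's -x axis: x = -24 to -150 mm, 22 mm wide (y), 28 mm high (z); grip it near x = -65 mm. Centre of mass at x = -8 mm.
- lock_pin_top (a point): Centre of the top of the broad pin's round steel head, 26 mm across. Height above the bench: 54 mm fully up, 42 mm fully home. The pin is upright at one end of a fixed aluminium block 200 x 100 x 30 mm (length along this point's x; block's middle 68 mm along -x) that carries a green circuit board with parts up to 43 mm above the bench.
- lock_pin (a joint): How far the broad pin has been driven down, in m: 0 fully up, 0.012 fully home (its head seated on the collar). It is a sprung pin with a light spring and a tight fit: it takes about 6 to 9 N to move and stays where it is left.
- slim_pin (a joint): How far the slim pin, to be left standing, has been pushed down, in m: 0 up, 0.012 down. A plain steel pin 9 mm across, its top 54 mm above the bench, at the fixture's other end, 136 mm from the broad pin along lock_pin_top's -x axis. It moves as easily as the broad one.

How it is judged:
By the outcome, as a careful person would: the job done as asked, in the order asked, and still so for the second after the job is handed in, with the robot touching nothing.
It also fails if it takes over 40 s, if anything falls off the work surface, if the arm or the gripper's body presses on something with over 40 N, if the wrist force passes 120 N, or if a joint passes its speed limit or range.

ROBOT

A 6-joint arm with a two-finger parallel gripper is mounted at the origin on the work surface. World frame = base frame: x ahead of the robot, y to its left, z up, the work surface at z = 0. Lengths are in m, angles in rad, forces in N, time in s.
With the tool pointing down it reaches from about 0.275 to 0.825 m from the base axis. Payload 4.9 kg.
Tool frame: the origin (TCP) lies midway between the tips of the shut fingers; the grasp point (between the pads) lies 19 mm behind it (bot.grip_depth is the distance from the TCP to the grasp point, in m); y points along the fingers, x is the direction in which the jaws open and shut, and the axes are right-handed (so a half turn about y gives the same grasp; the last joint's range is limited). The gripper opens to 85 mm and grips with 20 to 120 N. Pads are 22 mm wide; open, the fingers measure 114 mm over their backs; the gripper's body (76 mm by 85 mm) begins 54 mm behind the grasp point. The pads swing forward as they close: fully open they stand 13 mm farther back than shut.
Start: joints at [0.98, 0.326, -0.193, 1.052, 0, 1.437], TCP at [0.243, 0.494, 0.199] pointing down, gripper open.
Joint ranges: [-2.65, 2.65], [-0.97, 1.79], [-1.3, 1.35], [-1.93, 2.1], [-1.47, 1.37], [-3.14, 3.14]. Speed limits (rad/s): [2.57, 2.57, 3.14, 3.14, 3.14, 3.14].

INTERFACE

Orientations are given as a unit quaternion [w, x, y, z].
In Python, from cell import bot gives the robot as it stands. Calls block until the motion is done:
- bot.move_pose(position, orientation): joint-space move of the TCP to a pose.
- bot.move_linear(position, speed=0.15, rotation=None, until_force=None): straight line of the TCP; rotation=None keeps the orientation; speed is the mean speed in m/s. With until_force (N) it stops when the force on the tool has changed by that much, and returns True; else False.
- bot.goto_joints(angles): joint-space move.
- bot.set_gripper(opening, grasp_force=None): opening from 0.0 (shut) to 1.0 (fully open); grasp_force is the grip in N (None keeps the last); returns when the fingers have stopped.
- bot.wait(seconds).
- bot.solve_ik(position, orientation): joint angles nearest the present ones, or None.
- bot.camera(name): name is "scene" or "top" or "wrist"; returns the picture (420x560x3 uint8, red, green, blue); there is no depth.
- bot.calibration(name): a dict with "mtx" (3x3 intrinsics, pixels), "k1" (the pictures are not rectified: a ray, as slopes to the right and down, at radius r is drawn at 1 + k1 r^2 times it, then the intrinsics apply), "extrinsics" (4x4, takes a point from world to camera coordinates); the wrist camera has in their place "hand_eye" (4x4, takes a point from camera to tool coordinates, whose origin is the TCP and whose axes are the tool frame's). Camera axes: x right, y down, z forward; pixel columns grow to the right and rows downward; lengths in m; the calibration is good to about 2 mm. A picture is of the moment at which its call begins: read the wrist's pose just before it. calibration takes no time and is no camera call.
A pose or a line that the arm cannot do raises bot.PlanningError and nothing moves.
- bot.close_job(): hands the job in, once; it reports no verdict.
Trained networks look in the newest picture that a camera, given by its name, has taken for a name from the list of things; names that differ only in an ending like _2 or _b are one class to them, and where a whole thing is asked for, a point or a joint stands for the part that bears it (a point fixed in the world has none). Each returns a list of dicts, best first, with "confidence" (0 to 1); they miss things now and then, are a little off and sometimes report something else, mostly with a low value. They report only what shows in the picture. A call takes as long as a camera call.
- bot.search_frame(camera, thing): "bbox" ([left, top, width, height] in pixels, round what is visible of it).
Readings, each from a call of its own:
- bot.read_clock(): time.
- bot.read_joint_positions(): joint angles.
- bot.read_joint_vel(): joint speeds.
- bot.read_joint_efforts(): joint torques, N m.
- bot.read_position(): TCP position.
- bot.read_tool_rot(): TCP orientation.
- bot.read_ft_force(): force on the tool from outside, world axes, zero at the start.
- bot.read_moment(): the same for the moment, N m.
- bot.read_gripper_width(): opening from 0.0 (shut) to 1.0 (fully open).
Only numpy, scipy, OpenCV 4.12 (cv2) and the standard library are available. Lean on these libraries where they do the work, as an engineer would, in place of code of your own. Each camera call takes 0.05 s, during which the arm holds its last target.

## Working session

There is one attempt and no reset: what is moved stays moved. The work goes in short steps, each a Python script; the robot and the scene stay as the last script left them, time stands still between calls to the robot, and variables do not carry over. Pictures are saved under pics/ and viewed, and the job is handed in when it is done.

```bash
mkdir -p pics; ls
python3 - <<'E'
from cell import bot
import cv2,numpy as np
np.set_printoptions(precision=4,suppress=True)
for c in ["scene","top","wrist"]:
    im=bot.camera(c); cv2.imwrite(f"pics/{c}0.png",im[:,:,::-1])
    for t in ["mallet_head","lock_pin_top","lock_pin","slim_pin"]:
        print(c,t,bot.search_frame(c,t)[:3])
    print(bot.calibration(c))
print(bot.read_clock(),bot.read_position(),bot.read_tool_rot())
E
```

```text
pics
scene mallet_head [{'bbox': [341.0, 107.1, 38.7, 87.6], 'confidence': 0.8}]
scene lock_pin_top [{'bbox': [143.6, 279.8, 21.5, 17.9], 'confidence': 0.46}]
scene lock_pin [{'bbox': [144.4, 282.2, 18.6, 13.5], 'confidence': 0.66}]
scene slim_pin [{'bbox': [227.4, 324.6, 4.4, 10.1], 'confidence': 0.58}]
{'mtx': array([[533.6769,   0.    , 280.2369],
       [  0.    , 533.6769, 211.9508],
       [  0.    ,   0.    ,   1.    ]]), 'k1': -0.122819685831973, 'extrinsics': array([[ 0.6745,  0.7383, -0.0061, -0.3664],
       [ 0.6193, -0.5703, -0.5397, -0.2996],
       [-0.402 ,  0.3602, -0.8418,  1.1569],
       [ 0.    ,  0.    ,  0.    ,  1.    ]])}
top mallet_head [{'bbox': [130.5, 196.4, 70.1, 81.0], 'confidence': 0.79}]
top lock_pin_top []
top lock_pin [{'bbox': [396.1, 240.8, 13.1, 16.6], 'confidence': 0.63}]
top slim_pin []
{'mtx': array([[488.114 ,   0.    , 282.9404],
       [  0.    , 488.114 , 210.1329],
       [  0.    ,   0.    ,   1.    ]]), 'k1': -0.1536595724105304, 'extrinsics': array([[ 0.029 , -0.9995,  0.0129, -0.0273],
       [-0.9795, -0.031 , -0.1988,  0.5716],
       [ 0.1991, -0.0068, -0.9799,  0.8562],
       [ 0.    ,  0.    ,  0.    ,  1.    ]])}
wrist mallet_head []
wrist lock_pin_top []
wrist lock_pin []
wrist slim_pin []
{'mtx': array([[316.6548,   0.    , 274.873 ],
       [  0.    , 316.6548, 212.3341],
       [  0.    ,   0.    ,   1.    ]]), 'k1': 0.011456014336031259, 'hand_eye': array([[ 1.    ,  0.0005, -0.0005, -0.0001],
       [ 0.0006, -0.3118,  0.9501, -0.1761],
       [ 0.0003, -0.9501, -0.3118,  0.0813],
       [ 0.    ,  0.    ,  0.    ,  1.    ]])}
0.75 [0.2426 0.4937 0.1993] [ 0.6002 -0.6002 -0.3738  0.3738]
```

View pics/scene0.png

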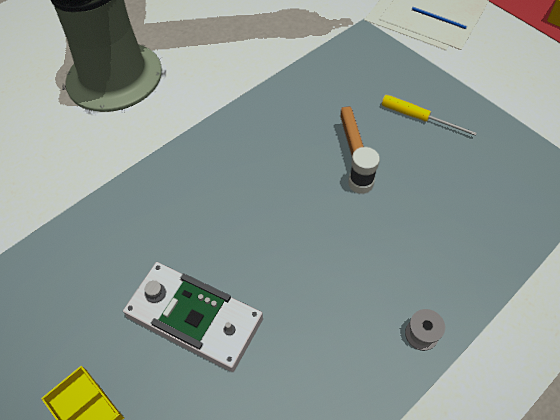

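View pics/top0.png

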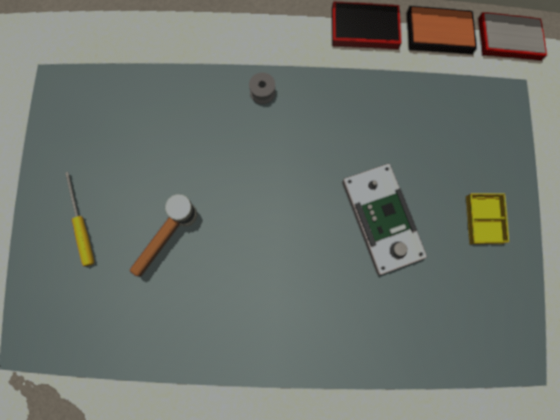

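View pics/wrist0.png

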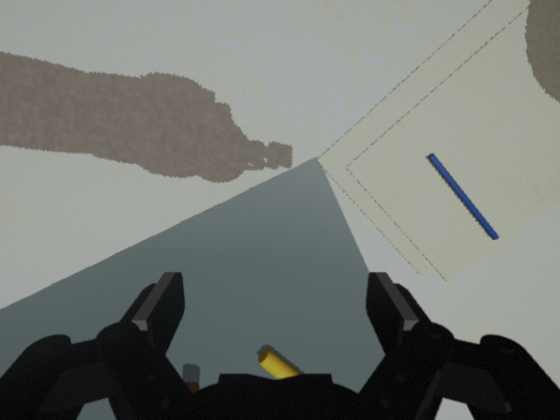

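Scene view: mallet head cap at about (366,158) with its handle end at (347,110), broad pin at (153,288), slim pin at (229,328). Top view: head cap centre (179,208), handle end (137,271), broad pin head (400,249), slim pin (373,185). The wrist view shows neither the mallet nor the pins.

```bash
cat > h.py <<'E'
from cell import bot
import cv2,numpy as np
from scipy.spatial.transform import Rotation as R
np.set_printoptions(precision=4,suppress=True)
def q2R(q): return R.from_quat(np.r_[q[1:],q[0]]).as_matrix()
def R2q(M): q=R.from_matrix(M).as_quat(); return np.r_[q[3],q[:3]]
def T_wc(cam,p=None,q=None):  # camera->world
    c=bot.calibration(cam)
    if cam!="wrist": return np.linalg.inv(c["extrinsics"])
    T=np.eye(4);T[:3,:3]=q2R(q);T[:3,3]=p
    return T@c["hand_eye"]
def und(cam,uv):
    c=bot.calibration(cam)
    # model has only k1 => OpenCV dist
    return cv2.undistortPoints(np.array([[uv]],float),c["mtx"],np.array([c["k1"],0,0,0,0.]))[0,0]
def at_z(cam,uv,z,p=None,q=None):
    T=T_wc(cam,p,q);d=T[:3,:3]@np.r_[und(cam,uv),1];o=T[:3,3]
    return o+d*(z-o[2])/d[2]
def proj(cam,P,p=None,q=None):
    c=bot.calibration(cam);T=np.linalg.inv(T_wc(cam,p,q))
    return cv2.projectPoints(np.array([P],float),cv2.Rodrigues(T[:3,:3])[0],T[:3,3],c["mtx"],np.array([c["k1"],0,0,0,0.]))[0][0,0]
def down(yaw): # jaw axis x at angle yaw, tool y(along fingers) -> down? 
    x=np.array([np.cos(yaw),np.sin(yaw),0]);
    return x
E
python3 - <<'E'
from h import *
q=bot.read_tool_rot();print(q2R(q))
print("head",at_z("top",(179,208),.08),at_z("scene",(366,158),.08))
print("hend",at_z("top",(137,270),.054),at_z("scene",(347,110),.054))
print("lock",at_z("top",(400,249),.054),at_z("scene",(153,288),.054))
print("slim",at_z("top",(373,184.5),.054),at_z("scene",(229.5,325),.054))
print(T_wc("wrist",bot.read_position(),q))
E
```

```text
[[ 0.441   0.0001 -0.8975]
 [ 0.8975  0.0001  0.441 ]
 [ 0.0001 -1.     -0.    ]]
head [0.5656 0.1809 0.08  ] [0.5679 0.1807 0.08  ]
hend [0.451  0.2575 0.054 ] [0.4514 0.2588 0.054 ]
lock [ 0.5056 -0.2314  0.054 ] [ 0.5063 -0.2344  0.054 ]
slim [ 0.6285 -0.181   0.054 ] [ 0.6333 -0.1843  0.054 ]
[[ 0.4408  0.8529  0.2797  0.1696]
 [ 0.8976 -0.4187 -0.1379  0.5294]
 [-0.0005  0.3119 -0.9501  0.3754]
 [ 0.      0.      0.      1.    ]]
```

```bash
cat >> h.py <<'E'
def quat(zdir): # tool down, tool z horizontal at angle zdir
    z=np.array([np.cos(zdir),np.sin(zdir),0]);y=np.array([0,0,-1.]);return R2q(np.column_stack([np.cross(y,z),y,z]))
E
python3 - <<'E'
from h import *
m=np.arctan2(-.0775,.1160);print(np.degrees(m))
c=np.array([.567,.181]);u=np.array([np.cos(m),np.sin(m)])
g=c-.065*u
fx=np.array([-.125,-.05]);fa=np.arctan2(fx[1],fx[0]);print("fx",np.degrees(fa))
lp=np.array([.506,-.233])
for half in (0,np.pi):
    print("pick",half,bot.solve_ik([*g,.021],quat(m+half)),bot.solve_ik([*g,.15],quat(m+half)))
    for hd in (202,180,150,112,230,292):  # handle direction
        a=np.radians(hd)+np.pi
        h=lp+fx/np.linalg.norm(fx)*.006-.065*np.array([np.cos(a),np.sin(a)])
        print(hd,h,bot.solve_ik([*h,.1],quat(a+half)),bot.solve_ik([*h,.06],quat(a+half)))
E
```

```text
-33.747021562402885
fx -158.19859051364818
pick 0 [ 0.2679  0.5197 -0.3997  0.6513  0.     -2.2847] [ 0.2679  0.3762 -0.2512  0.9434  0.     -2.2847]
202 [ 0.4402 -0.2596] [-0.6774  0.3475 -0.4388  0.7845  0.      2.0803] [-0.6774  0.3973 -0.4852  0.6883  0.      2.0803]
180 [ 0.4354 -0.2352] [-0.6446  0.3206 -0.4794  0.7707  0.      2.497 ] [-0.6446  0.3721 -0.5264  0.6723  0.      2.497 ]
150 [ 0.4441 -0.2027] [-0.5795  0.3094 -0.4961  0.7653  0.      3.0857] [-0.5795  0.3616 -0.5433  0.6659  0.      3.0857]
112 [ 0.4761 -0.175 ] [-0.4978  0.3412 -0.4485  0.7812  0.     -2.4526] [-0.4978  0.3914 -0.4949  0.6845  0.     -2.4526]
230 [ 0.4586 -0.285 ] [-0.6928  0.3958 -0.3635  0.8115  0.      1.5762] [-0.6928  0.4428 -0.409   0.719   0.      1.5762]
292 [ 0.5248 -0.2955] [-0.6353  0.5004 -0.1913  0.8792  0.      0.5515] [-0.6353  0.5418 -0.2357  0.7933  0.      0.5515]
pick 3.141592653589793 [ 0.2679  0.5197 -0.3997  0.6513  0.      0.8569] [ 0.2679  0.3762 -0.2512  0.9434  0.      0.8569]
202 [ 0.4402 -0.2596] [-0.6774  0.3475 -0.4388  0.7845  0.     -1.0613] [-0.6774  0.3973 -0.4852  0.6883  0.     -1.0613]
180 [ 0.4354 -0.2352] [-0.6446  0.3206 -0.4794  0.7707  0.     -0.6446] [-0.6446  0.3721 -0.5264  0.6723  0.     -0.6446]
150 [ 0.4441 -0.2027] [-0.5795  0.3094 -0.4961  0.7653  0.     -0.0559] [-0.5795  0.3616 -0.5433  0.6659  0.     -0.0559]
112 [ 0.4761 -0.175 ] [-0.4978  0.3412 -0.4485  0.7812  0.      0.689 ] [-0.4978  0.3914 -0.4949  0.6845  0.      0.689 ]
230 [ 0.4586 -0.285 ] [-0.6928  0.3958 -0.3635  0.8115  0.     -1.5654] [-0.6928  0.4428 -0.409   0.719   0.     -1.5654]
292 [ 0.5248 -0.2955] [-0.6353  0.5004 -0.1913  0.8792  0.     -2.5901] [-0.6353  0.5418 -0.2357  0.7933  0.     -2.5901]
```

Run:
```python
from h import *
m=np.radians(-33.75);c=np.array([.567,.181]);u=np.array([np.cos(m),np.sin(m)])
g=c-.065*u
bot.move_pose([*g,.17],quat(m+np.pi))
p,q=bot.read_position(),bot.read_tool_rot()
im=bot.camera("wrist").copy()
print(bot.search_frame("wrist","mallet_head"),p,bot.read_clock())
np.save("w1.npy",np.r_[p,q])
for P in [(*c,.08),(*c,0.0),(*(c-.024*u),.054),(*(c-.15*u),.054)]:
    uv=proj("wrist",P,p,q);print(uv);cv2.circle(im,tuple(int(round(x)) for x in uv),3,(255,0,255),1)
cv2.imwrite("pics/w1.png",im[:,:,::-1])
```

```text
[] [0.5125 0.218  0.1701] 2.2917
[274.5636 272.5302]
[274.6408 239.2458]
[274.6252 238.2613]
[274.8245 104.8227]
```

View pics/w1.png

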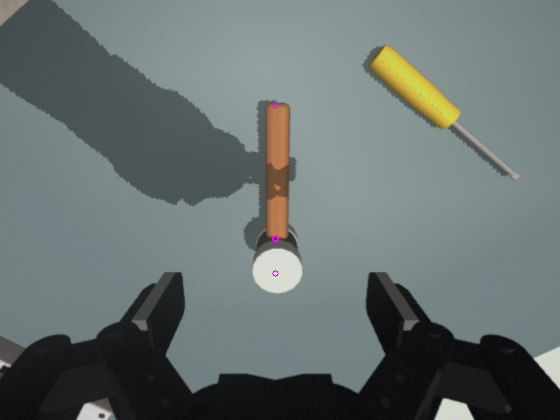

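The wrist view shows the head cap at (277.5, 269) and the handle running straight up to (279, 103). Both are about 3 px from my predicted points, so I'll refine and grip.

Run:
```python
from h import *
w=np.load("w1.npy");p,q=w[:3],w[3:]
c=at_z("wrist",(277.3,269.5),.08,p,q)[:2];e=at_z("wrist",(278.5,104),.05,p,q)[:2]
d=c-e;m=np.arctan2(d[1],d[0]);print(c,e,np.linalg.norm(d),np.degrees(m))
u=d/np.linalg.norm(d);g=c-.065*u
np.save("mal.npy",[*c,m])
Q=quat(m+np.pi)
bot.set_gripper(0.6)
bot.move_pose([*g,.10],Q)
bot.move_linear([*g,.021],speed=.12)
print(bot.read_ft_force())
bot.set_gripper(0,grasp_force=110)
print(bot.read_gripper_width(),bot.read_ft_force(),bot.read_moment())
bot.move_linear([*g,.04],speed=.08)
p,q=bot.read_position(),bot.read_tool_rot()
im=bot.camera("wrist");cv2.imwrite("pics/w2.png",im[:,:,::-1])
im=bot.camera("scene");cv2.imwrite("pics/s2.png",im[:,:,::-1])
print(p,bot.read_gripper_width(),bot.read_ft_force(),bot.read_moment(),bot.read_clock())
```

```text
[0.5658 0.1849] [0.4435 0.2674] 0.14753451456474637 -34.01361708001819
[0.0135 0.53   0.9317]
-0.003613449793628576 [-0.4896  0.6534  2.24  ] [0.1314 0.1504 0.0302]
[0.5125 0.2214 0.0405] -0.0026515034770630275 [ 0.5503 -0.7344 -0.2255] [ 0.0143  0.0133 -0.0386] 4.9417
```

View pics/w2.png

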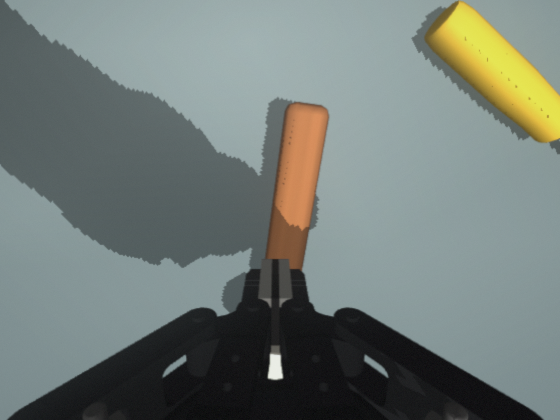

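View pics/s2.png

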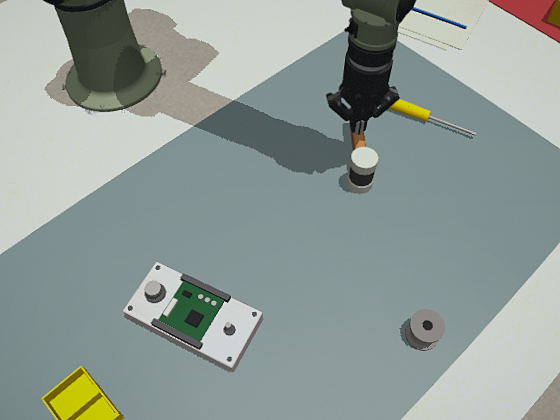

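Run:
```python
from h import *
s=cv2.imread("pics/s2.png")[60:220,300:440];w=cv2.imread("pics/w2.png")[230:420,150:400]
t=bot.camera("top")[150:300,60:260,::-1]
print(bot.read_position(),bot.read_gripper_width())
cv2.imwrite("pics/z1.png",cv2.resize(s,None,fx=3.6,fy=3.6,interpolation=2));cv2.imwrite("pics/z2.png",cv2.resize(w,None,fx=3,fy=3));cv2.imwrite("pics/z3.png",cv2.resize(t,None,fx=4,fy=4,interpolation=2))
```

```text
[0.5116 0.2211 0.0396] 0.0005156981684126958
```

View pics/z1.png

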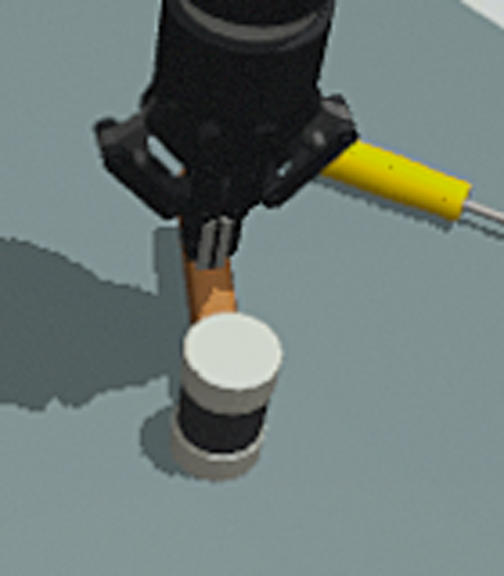

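View pics/z2.png

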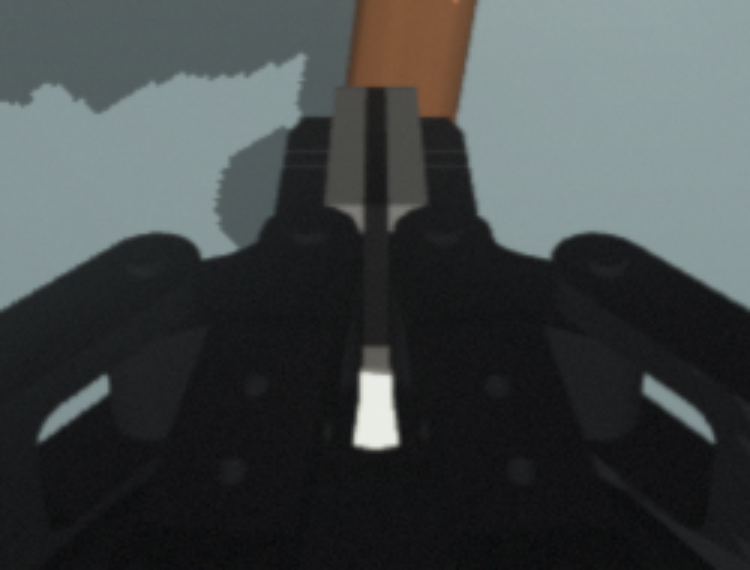

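View pics/z3.png

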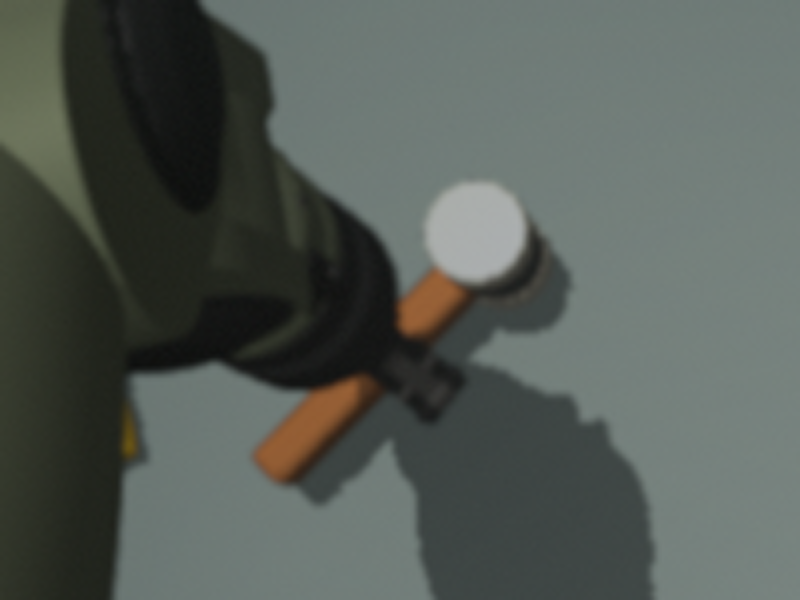

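Run:
```python
from h import *
p,q=bot.read_position(),bot.read_tool_rot();print(p,q2R(q))
for d in (0,.019):
  for cam in ("wrist","scene","top"): print(d,cam,proj(cam,p+[0,0,d],p,q))
print(bot.read_joint_positions(),bot.read_clock())
```

```text
[0.5116 0.2211 0.0396] [[ 0.5594 -0.0005 -0.8289]
 [ 0.8289 -0.0002  0.5594]
 [-0.0005 -1.      0.0003]]
0 wrist [275.3996 248.9413]
0 scene [355.6823 142.5741]
0 top [160.2915 239.4972]
0.019 wrist [275.419  263.4724]
0.019 scene [356.8102 135.9318]
0.019 top [157.9256 238.0662]
[ 0.2756  0.496  -0.3815  0.6939 -0.0001  0.8693] 4.9917
```

Run:
```python
from h import *
p=bot.read_position()
bot.move_linear([p[0],p[1],.12],speed=.2)
p,q=bot.read_position(),bot.read_tool_rot();print(p,bot.read_ft_force(),bot.read_gripper_width())
print([proj("wrist",p+[0,0,d],p,q) for d in (0,.019)])
cv2.imwrite("pics/w3.png",bot.camera("wrist")[:,:,::-1])
cv2.imwrite("pics/s3.png",cv2.resize(bot.camera("scene")[20:220,260:460,::-1],None,fx=3,fy=3,interpolation=2))
print([proj("scene",p+[0,0,d],p,q) for d in (0,.019)])
np.save("w3.npy",np.r_[p,q]);print(bot.read_clock())
```

```text
[0.5113 0.221  0.1194] [ 0.142  -0.218  -0.4242] 0.0008915536667183663
[array([275.399 , 248.9409]), array([275.4263, 263.4761])]
[array([360.4649, 113.1868]), array([361.7362, 105.6015])]
5.6417
```

View pics/w3.png

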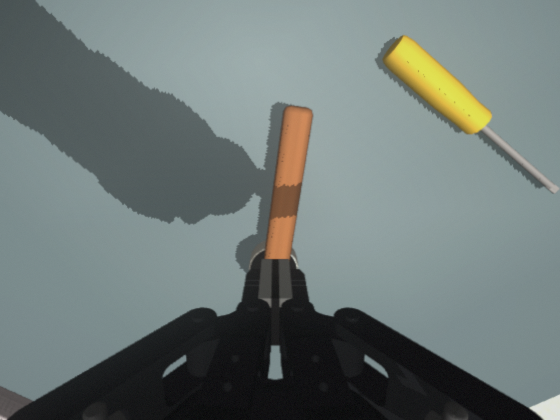

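View pics/s3.png

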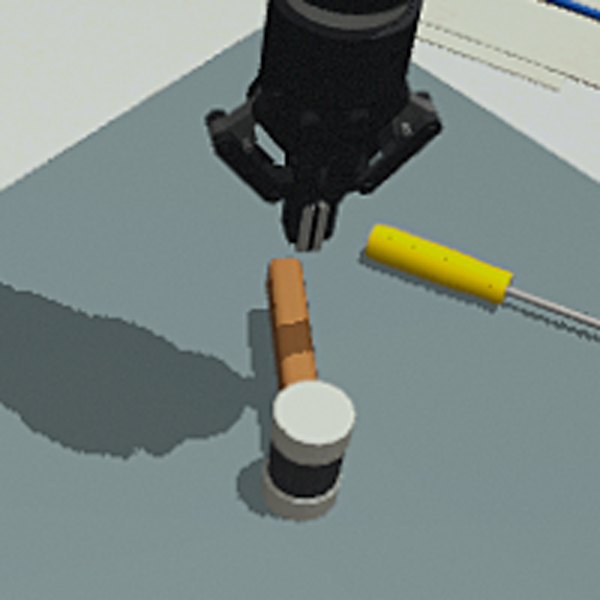

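Run:
```python
from h import *
print(bot.grip_depth,[a for a in dir(bot) if a[0]!='_'])
w=np.load("w3.npy");p,q=w[:3],w[3:];M=q2R(q)
for z in (-.011,0,.011):
  print(z,[(b,proj("wrist",p+M@[0,-b,z],p,q)[1].round(1), proj("scene",p+M@[0,-b,z],p,q).round(1)) for b in (0,.01,.015,.02,.025,.03)])
```

```text
0.0187 ['PlanningError', 'calibration', 'camera', 'close_job', 'goto_joints', 'grip_depth', 'move_linear', 'move_pose', 'read_clock', 'read_ft_force', 'read_gripper_width', 'read_joint_efforts', 'read_joint_positions', 'read_joint_vel', 'read_moment', 'read_position', 'read_tool_rot', 'search_frame', 'set_gripper', 'solve_ik', 'wait']
-0.011 [(0, np.float64(265.2), array([361.9, 117.8])), (0.01, np.float64(273.2), array([362.6, 113.8])), (0.015, np.float64(277.5), array([363. , 111.8])), (0.02, np.float64(282.0), array([363.3, 109.8])), (0.025, np.float64(286.8), array([363.7, 107.8])), (0.03, np.float64(291.9), array([364. , 105.7]))]
0 [(0, np.float64(248.9), array([360.5, 113.2])), (0.01, np.float64(256.2), array([361.1, 109.2])), (0.015, np.float64(260.2), array([361.5, 107.2])), (0.02, np.float64(264.3), array([361.8, 105.2])), (0.025, np.float64(268.7), array([362.1, 103.2])), (0.03, np.float64(273.4), array([362.5, 101.1]))]
0.011 [(0, np.float64(232.1), array([359. , 108.7])), (0.01, np.float64(238.7), array([359.7, 104.7])), (0.015, np.float64(242.2), array([360. , 102.7])), (0.02, np.float64(245.9), array([360.3, 100.6])), (0.025, np.float64(249.9), array([360.7,  98.6])), (0.03, np.float64(254.1), array([361. ,  96.5]))]
```

Run:
```python
import cv2
cv2.imwrite("pics/z4.png",cv2.resize(cv2.imread("pics/w3.png")[220:370,200:360],None,fx=4,fy=4,interpolation=2))
cv2.imwrite("pics/z5.png",cv2.resize(cv2.imread("pics/s3.png")[150:300,220:420],None,fx=3,fy=3))
```

```text
(no output)
```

View pics/z4.png

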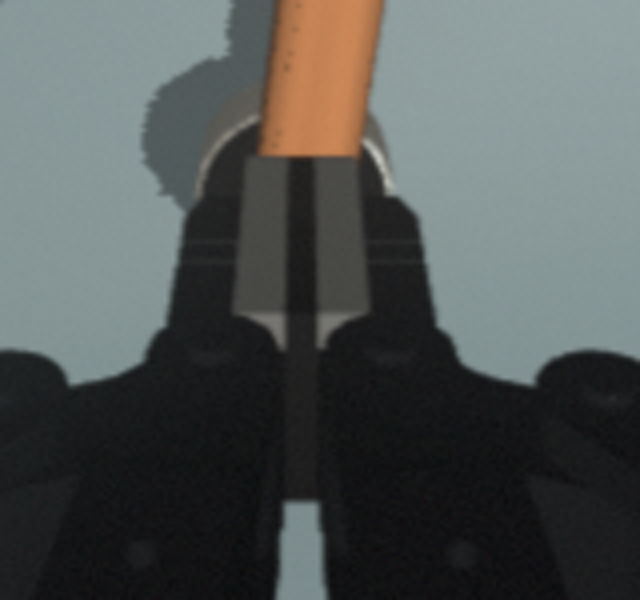

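View pics/z5.png

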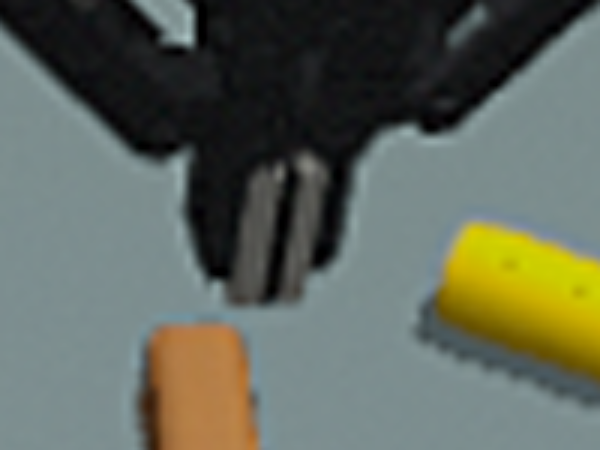

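Run:
```python
from h import *
bot.move_linear([.48,.15,.12],speed=.3)
bot.move_linear([.48,.15,.04],speed=.2)
try: print(bot.move_linear([.48,.15,-.045],speed=.04,until_force=4))
except bot.PlanningError as e: print("plan",e)
print(bot.read_position(),bot.read_ft_force(),bot.read_clock())
p=bot.read_position()
bot.move_linear([.48,.15,.08],speed=.2)
print(bot.read_clock())
```

```text
True
[ 0.4799  0.15   -0.0319] [-2.1353 -0.2967  7.8661] 8.2
8.9167
```

Two cameras and a light touch on the bench agree: the fingertips end about 31 mm behind the reported TCP. The first closing shut just above the handle and turned the mallet slightly. I'll look again and correct for the offset.

Run:
```python
from h import *
c,m=np.load("mal.npy")[:2],np.load("mal.npy")[2]
u=np.array([np.cos(m),np.sin(m)]);g=c-.072*u
bot.set_gripper(0.65)
bot.move_pose([*g,.13],quat(m+np.pi))
p,q=bot.read_position(),bot.read_tool_rot()
cv2.imwrite("pics/w4.png",bot.camera("wrist")[:,:,::-1]);np.save("w4.npy",np.r_[p,q])
cv2.imwrite("pics/t4.png",bot.camera("top")[:,:,::-1]);print(bot.search_frame("top","mallet_head"))
print(bot.read_clock())
```

```text
[{'bbox': [120.8, 195.6, 78.7, 75.7], 'confidence': 0.68}]
10.1
```

View pics/w4.png

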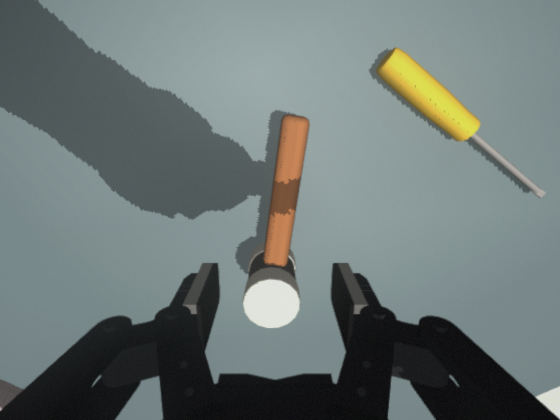

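Head cap is at (271.5, 303), handle end at (295, 117), so the handle has turned a few degrees.

Run:
```python
from h import *
w=np.load("w4.npy");p,q=w[:3],w[3:]
c=at_z("wrist",(271.5,303),.08,p,q)[:2];e=at_z("wrist",(295,117),.05,p,q)[:2]
d=c-e;m=np.arctan2(d[1],d[0]);print(c,e,np.linalg.norm(d),np.degrees(m))
u=d/np.linalg.norm(d);g=c-.072*u
np.save("mal.npy",[*c,m])
Q=quat(m+np.pi)
bot.move_pose([*g,.06],Q)
print(bot.move_linear([*g,-.010],speed=.10,until_force=6))
print(bot.read_position(),bot.read_ft_force())
bot.set_gripper(0,grasp_force=110)
print(bot.read_gripper_width(),bot.read_ft_force(),bot.read_moment())
bot.move_linear([*g,.01],speed=.08)
p,q=bot.read_position(),bot.read_tool_rot();np.save("w5.npy",np.r_[p,q])
cv2.imwrite("pics/w5.png",bot.camera("wrist")[:,:,::-1])
cv2.imwrite("pics/s5.png",cv2.resize(bot.camera("scene")[20:220,260:460,::-1],None,fx=3,fy=3,interpolation=2))
print(p,bot.read_gripper_width(),bot.read_ft_force(),bot.read_moment(),bot.read_clock())
```

```text
[0.5646 0.1829] [0.4528 0.2803] 0.14825359633821214 -41.04071921920417
False
[ 0.511   0.2304 -0.0093] [0.8527 0.7518 0.5645]
0.24108695531068147 [-0.7714  0.4968  5.9251] [-0.1229  0.194  -0.0039]
[0.5104 0.2303 0.0101] 0.23738882989523324 [ 0.0589 -0.0998 -2.5074] [0.1244 0.1541 0.0418] 12.2417
```

View pics/w5.png

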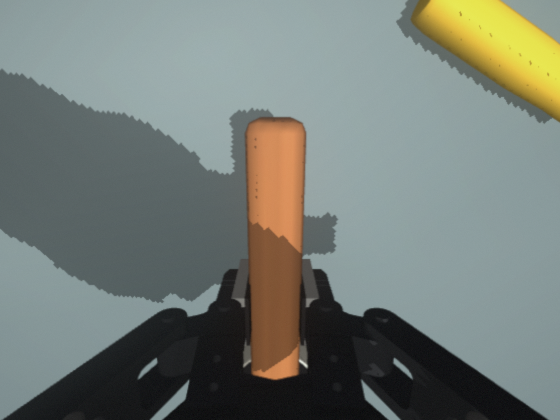

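View pics/s5.png

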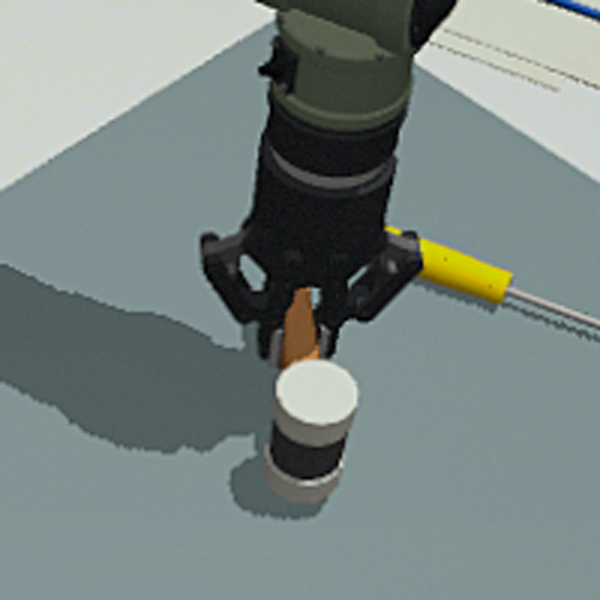

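Gripped: width 0.24, about 2.5 to 3 N carried, head upright. Now hover over the broad pin.

Run:
```python
from h import *
p=bot.read_position();bot.move_linear([p[0],p[1],.10],speed=.25)
hc=np.array([.502,-.2355]);g=hc+[-.072,0]
bot.move_pose([*g,.135],quat(np.pi))
p,q=bot.read_position(),bot.read_tool_rot();print(p,q2R(q)[:,2],bot.read_joint_positions(),bot.read_clock())
s=bot.camera("scene").copy();t=bot.camera("top").copy()
h=np.r_[p[:2]+[.072,0],p[2]+.049]
for cam,im in (("scene",s),("top",t)):
    for P,col in ((h+[0,0,.04],(255,0,255)),(h-[0,0,.04],(255,255,0)),((.5065,-.2335,.054),(0,255,0))):
        uv=proj(cam,P);print(cam,uv);cv2.circle(im,tuple(int(round(x)) for x in uv),2,col,-1)
cv2.imwrite("pics/s6.png",cv2.resize(s[180:380,80:300,::-1],None,fx=3,fy=3,interpolation=2))
cv2.imwrite("pics/t6.png",cv2.resize(t[150:300,320:500,::-1],None,fx=4,fy=4,interpolation=2))
```

```text
[ 0.43   -0.2348  0.1344] [-1.     -0.0007  0.0008] [-0.6507  0.2742 -0.4443  0.8534  0.0001 -0.6514] 14.475
scene [123.5638 230.9635]
scene [137.8302 259.7006]
scene [153.5031 287.7355]
top [429.2638 237.9882]
top [414.945  244.7624]
top [401.0653 248.5332]
```

View pics/s6.png

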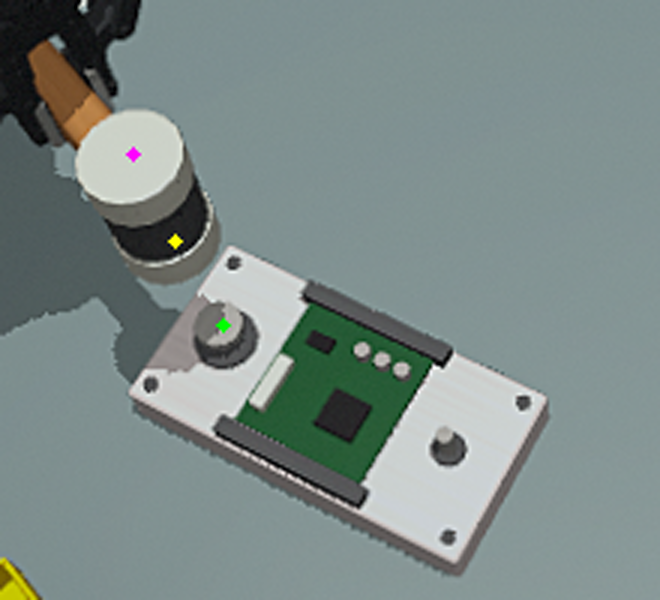

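View pics/t6.png

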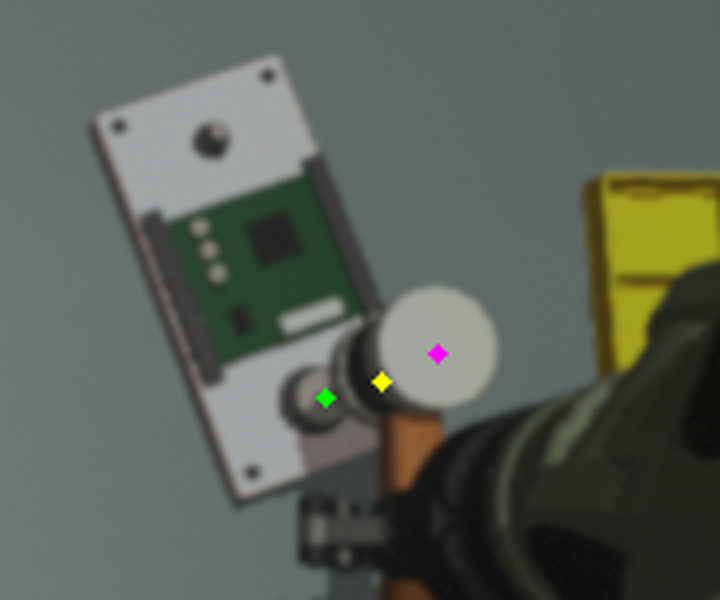

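The head is where I predicted in both views. The pin head is at scene (152, 287) and top (400, 249), and the board parts stay outside the head's footprint. Strike.

Run:
```python
from h import *
p=bot.read_position()
r=bot.move_linear([p[0],p[1],.0305],speed=.36,until_force=35)
print(r,bot.read_position(),bot.read_ft_force(),bot.read_moment())
bot.move_linear([p[0],p[1],.135],speed=.3)
print(bot.read_position(),bot.read_gripper_width(),bot.read_ft_force(),bot.read_clock())
s=bot.camera("scene");t=bot.camera("top");
cv2.imwrite("pics/s7.png",cv2.resize(s[180:380,80:300,::-1],None,fx=3,fy=3,interpolation=2))
cv2.imwrite("pics/t7.png",cv2.resize(t[150:300,320:500,::-1],None,fx=4,fy=4,interpolation=2))
```

```text
False [ 0.4301 -0.2339  0.0306] [-1.146  -0.305  -3.0214] [ 0.0498  0.2721 -0.0359]
[ 0.4313 -0.2352  0.1374] 0.24393937813889557 [-0.3528  0.0927 -2.986 ] 15.5167
```

View pics/s7.png

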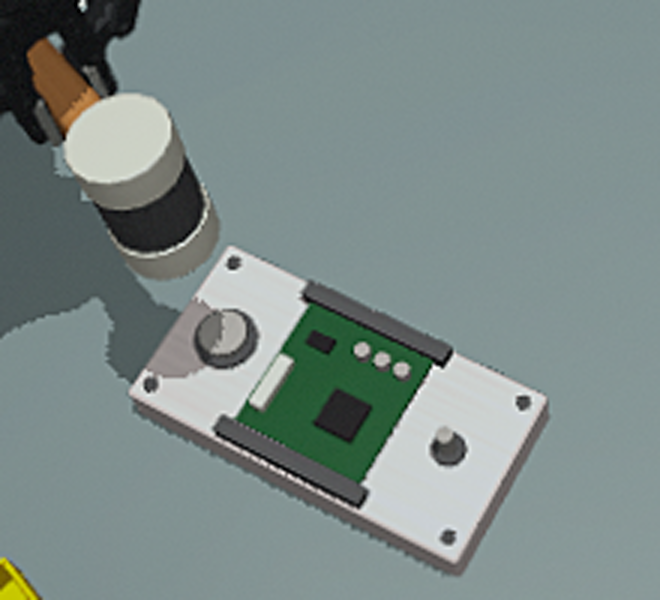

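View pics/t7.png

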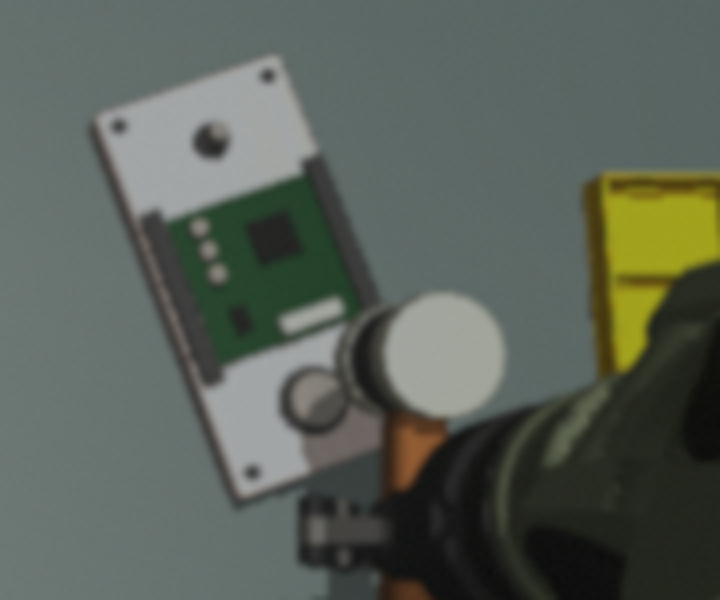

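Run:
```python
from h import *
a=proj("scene",(.5065,-.2335,.054));
for z in (.054,.048,.045,.042): print(z,proj("scene",(.5065,-.2335,z))-a, proj("top",(.5065,-.2335,z))-proj("top",(.5065,-.2335,.054)))
s=bot.camera("scene");t=bot.camera("top");print(bot.read_clock())
cv2.imwrite("pics/s8f.png",s[:,:,::-1])
A=cv2.imread("pics/scene0.png")[265:315,125:185];B=s[265:315,125:185,::-1]
C=cv2.imread("pics/top0.png")[230:270,380:420];D=t[230:270,380:420,::-1]
r=lambda i,f:cv2.resize(i,None,fx=f,fy=f,interpolation=cv2.INTER_CUBIC)
row=np.hstack([r(A,6.5),r(B,6.5)]);row2=np.hstack([cv2.resize(C,(260,260)),cv2.resize(D,(260,260))])
row2=cv2.copyMakeBorder(row2,0,0,0,row.shape[1]-row2.shape[1],cv2.BORDER_CONSTANT)
cv2.imwrite("pics/cmp8.png",np.vstack([row,row2]))
```

```text
0.054 [0. 0.] [0. 0.]
0.048 [0.7984 1.6018] [-0.7904  0.3887]
0.045 [1.194  2.3953] [-1.1818  0.5813]
0.042 [1.5874 3.1839] [-1.5709  0.7725]
15.7167
```

View pics/cmp8.png

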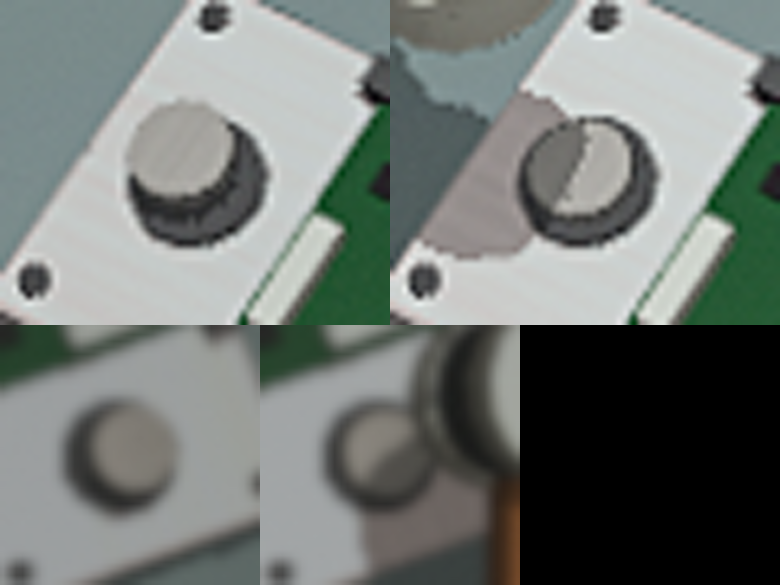

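Run:
```python
from h import *
p=bot.read_position();q=bot.read_tool_rot();print(p,q2R(q)[:,2])
for th in range(-2,11,2):
    a=np.radians(th);h=p+[0,0,.049]+.072*np.array([np.cos(a),0,np.sin(a)]);up=.04*np.array([-np.sin(a),0,np.cos(a)])
    print(th,proj("scene",h+up),proj("scene",h-up),proj("top",h+up),proj("top",h-up))
im=cv2.imread("pics/s8f.png")[200:290,90:170]
cv2.imwrite("pics/z8.png",cv2.resize(im,None,fx=6,fy=6,interpolation=cv2.INTER_CUBIC))
```

```text
[ 0.4291 -0.2338  0.1338] [-1.     -0.0002  0.0024]
-2 [125.0482 232.0027] [138.0321 259.2392] [427.9953 237.922 ] [413.8822 246.3022]
0 [123.9894 230.3432] [138.1946 259.0913] [428.5129 238.5555] [414.2677 245.2732]
2 [122.8991 228.6526] [138.3155 258.8856] [429.026  239.2548] [414.664  244.2864]
4 [121.7789 226.9336] [138.3944 258.6218] [429.5337 240.0197] [415.0708 243.3432]
6 [120.6303 225.1885] [138.4306 258.2995] [430.0352 240.8496] [415.4876 242.4449]
8 [119.4551 223.4201] [138.4237 257.9185] [430.5298 241.7443] [415.9142 241.5927]
10 [118.2551 221.6311] [138.3733 257.4786] [431.0166 242.7031] [416.3503 240.7881]
```

View pics/z8.png

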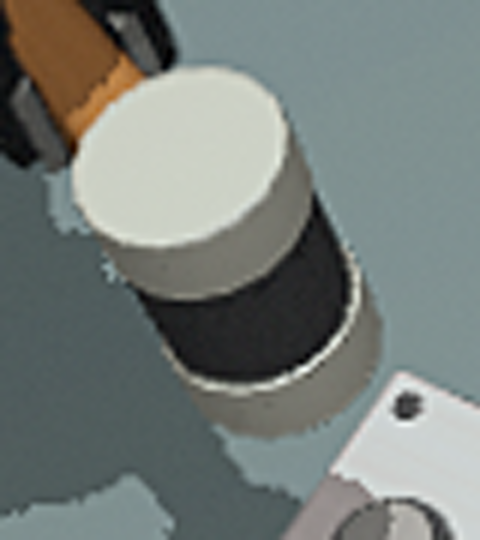

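The blow drove the pin most of the way down, but the mallet pitched about 7° in the grip. I'll tilt the tool to level the head, move aside and measure the pin without the shadow.

```bash
cat >> h.py <<'E'
def tilted(zdir,th): # tool tilted so that mallet raised by th (deg) in the grip is level; returns R
    M=q2R(quat(zdir)); return R.from_rotvec(np.radians(-th)*M[:,0]).as_matrix()@M  # sign checked by caller
def tcp_for(G,M): return np.asarray(G)+M@[0,.049,0]
def pinfit(cam,im,box):
    x0,y0,x1,y1=box;f=8
    g=cv2.resize(cv2.cvtColor(im[y0:y1,x0:x1],cv2.COLOR_RGB2GRAY),None,fx=f,fy=f,interpolation=cv2.INTER_CUBIC)
    return g
E
python3 - <<'E'
from h import *
M=tilted(np.pi,7);print(M[:,1])   # want (-s,0,-c)
if M[0,1]>0: M=tilted(np.pi,-7);print("flip",M[:,1])
np.save("Mt.npy",M)
G=np.array([.36,-.20,.20])
print(tcp_for(G,M),bot.solve_ik(tcp_for(G,M),R2q(M)))
bot.move_pose(tcp_for(G,M),R2q(M))
s=bot.camera("scene");t=bot.camera("top");print(bot.read_clock(),bot.read_ft_force())
print(bot.search_frame("scene","lock_pin_top"),bot.search_frame("top","lock_pin_top"))
cv2.imwrite("pics/s9f.png",s[:,:,::-1]);cv2.imwrite("pics/t9f.png",t[:,:,::-1])
A=cv2.imread("pics/scene0.png")[265:315,125:185];B=s[265:315,125:185,::-1]
C=cv2.imread("pics/top0.png")[230:270,380:420];D=t[230:270,380:420,::-1]
r=lambda i,f:cv2.resize(i,None,fx=f,fy=f,interpolation=cv2.INTER_CUBIC)
row=np.hstack([r(A,6.5),r(B,6.5)]);row2=np.hstack([cv2.resize(C,(260,260)),cv2.resize(D,(260,260))])
row2=cv2.copyMakeBorder(row2,0,0,0,row.shape[1]-row2.shape[1],cv2.BORDER_CONSTANT)
cv2.imwrite("pics/cmp9.png",np.vstack([row,row2]))
cv2.imwrite("pics/s9.png",s[150:400,30:330,::-1])
E
```

```text
[ 0.1219 -0.     -0.9925]
flip [-0.1219  0.     -0.9925]
[ 0.354  -0.2     0.1514] [-0.6358  0.1955 -0.5102  0.9635 -0.0724 -0.6322]
16.2333 [ 0.4403  0.196  -3.7625]
[{'bbox': [146.9, 281.9, 17.7, 18.6], 'confidence': 0.63}] [{'bbox': [391.9, 244.9, 12.5, 10.4], 'confidence': 0.41}]
```

View pics/cmp9.png

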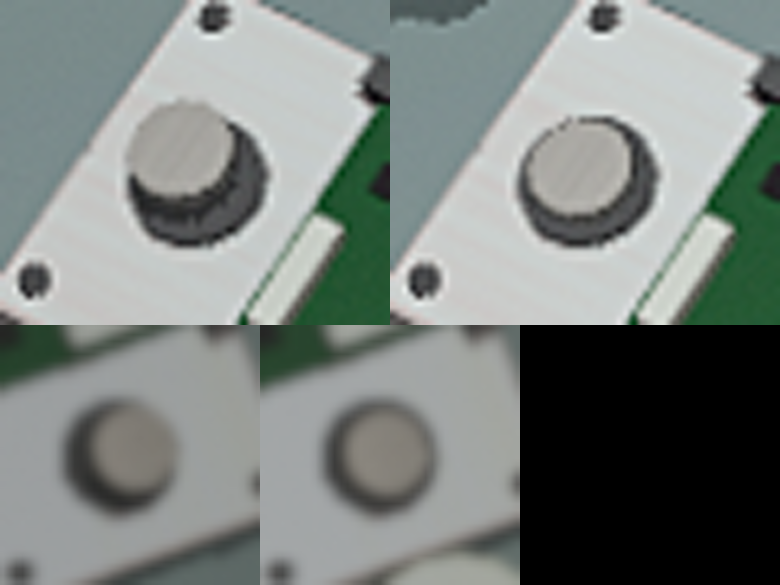

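View pics/s9.png

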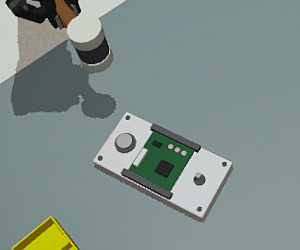

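Run:
```python
from h import *
def shift(a,b,cx,cy,rx,ry,zs,cam):
    f=10
    A=cv2.resize(a[cy-25:cy+25,cx-25:cx+25],None,fx=f,fy=f,interpolation=cv2.INTER_CUBIC);B=cv2.resize(b[cy-25:cy+25,cx-25:cx+25],None,fx=f,fy=f,interpolation=cv2.INTER_CUBIC)
    def cen(I,seed):
        g=cv2.cvtColor(I,cv2.COLOR_BGR2GRAY);return g
    return A,B
# edge-based ellipse fit of head: radial search for strongest bright->dark edge restricted to the ring side
def fit(im,c,n=72,rmax=16):
    g=cv2.cvtColor(im,cv2.COLOR_BGR2GRAY).astype(np.float32);pts=[]
    for k in range(n):
        a=2*np.pi*k/n;r=np.arange(4,rmax,.1)
        v=cv2.remap(g,(c[0]+r*np.cos(a)).astype(np.float32)[None],(c[1]+r*np.sin(a)).astype(np.float32)[None],cv2.INTER_LINEAR)[0]
        i=np.argmax(v<110)
        if v.min()<110: pts.append([c[0]+r[i]*np.cos(a),c[1]+r[i]*np.sin(a)])
    return np.array(pts,np.float32)
for cam,f0,f1,c0,c1 in (("scene","scene0","s9f",(152.5,288),(154.2,290.8)),("top","top0","t9f",(400.5,249),(399,249.7))):
    for f,c in ((f0,c0),(f1,c1)):
        P=fit(cv2.imread(f"pics/{f}.png"),c);d=np.hypot(*(P-c).T);print(cam,f,len(P),np.round(d,1)[::4]);
        P=P[d<np.median(d)+1.0];print(cv2.fitEllipse(P))
# template match of the head interior + rim
for cam,f0,f1,c in (("scene","scene0","s9f",(153,288)),("top","top0","t9f",(400,249))):
    a=cv2.imread(f"pics/{f0}.png");b=cv2.imread(f"pics/{f1}.png")
```

```text
scene scene0 38 [7.8 7.2 7.  6.5 6.7 6.9 7.4 7.9 8.2 8.1]
((152.17843627929688, 287.3613586425781), (14.771698951721191, 16.52981948852539), 69.69926452636719)
scene s9f 53 [7.4 7.  6.7 6.6 6.8 6.8 7.6 8.  8.6 9.  8.2 8.5 8.1 7.4]
((153.73587036132812, 290.2297668457031), (14.585068702697754, 16.496631622314453), 64.00251007080078)
top top0 46 [5.5 5.3 5.3 5.2 5.3 5.4 5.5 5.8 6.1 6.3 6.4 6.8]
((400.2904357910156, 248.51568603515625), (11.226027488708496, 11.724752426147461), 131.59521484375)
top t9f 67 [6.8 5.8 5.5 5.5 5.5 5.5 5.5 5.6 5.8 6.1 6.3 6.5 6.6 6.7 6.6 6.6 6.2]
((399.0732421875, 249.0777587890625), (12.0863037109375, 12.192995071411133), 120.71498107910156)
```

Run:
```python
from h import *
p=bot.read_position();q=bot.read_tool_rot();M=q2R(q)
G=p-M@[0,.049,0];print(p,G)
im=cv2.imread("pics/s9f.png")
for th in (-3,0,3):
    a=np.radians(th);h=G+.072*np.array([np.cos(a),0,np.sin(a)]);up=.04*np.array([-np.sin(a),0,np.cos(a)])
    print(th,proj("scene",h+up),proj("scene",h-up))
    if th==0:
        f=np.linspace(0,2*np.pi,60)
        for sg in(1,-1):
            for x in f:
                u=proj("scene",h+sg*up+.024*np.array([np.cos(x),np.sin(x),0]));im[int(round(u[1])),int(round(u[0]))]=(255,0,255)
cv2.imwrite("pics/z9.png",cv2.resize(im[150:240,70:170],None,fx=6,fy=6,interpolation=cv2.INTER_NEAREST))
```

```text
[ 0.3544 -0.2003  0.151 ] [ 0.3604 -0.2003  0.1997]
-3 [115.2345 179.6521] [127.8817 209.8627]
0 [113.7068 177.1015] [128.0816 209.4121]
3 [112.1149 174.4978] [128.1917 208.8327]
```

View pics/z9.png

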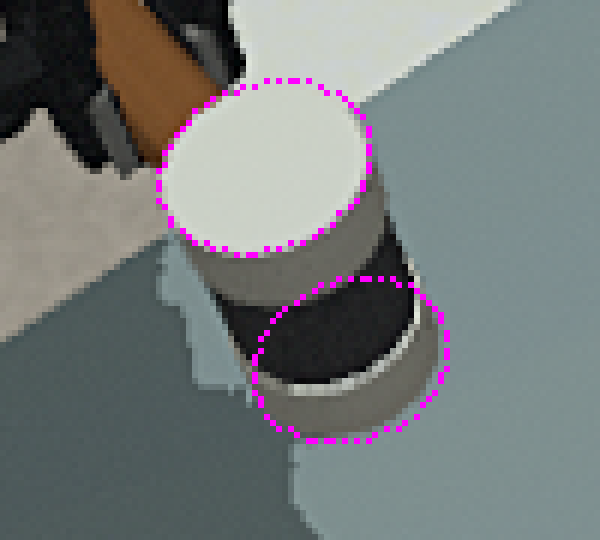

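The overlaid level-mallet model fits the picture to about 1 px, so the head is level again. The measured pin travel of 11 ± 1 mm doesn't prove it is home, so I'll give a second brisk blow.

Run:
```python
from h import *
M=np.load("Mt.npy");Q=R2q(M)
bot.set_gripper(0,grasp_force=120)
g=[.430,-.2355]
bot.move_pose(tcp_for([*g,.172],M),Q)
r=bot.move_linear(tcp_for([*g,.0795],M),speed=.33,until_force=40)
p=bot.read_position();print(r,p,(p-M@[0,.049,0])[2],bot.read_ft_force(),bot.read_moment())
bot.move_linear(tcp_for([*g,.172],M),speed=.3)
bot.move_pose(tcp_for([.36,-.20,.20],M),Q)
p=bot.read_position();q=bot.read_tool_rot();Mq=q2R(q);G=p-Mq@[0,.049,0]
s=bot.camera("scene");t=bot.camera("top");print(bot.read_clock(),bot.read_ft_force(),bot.read_gripper_width())
cv2.imwrite("pics/s10f.png",s[:,:,::-1]);cv2.imwrite("pics/t10f.png",t[:,:,::-1])
im=s[:,:,::-1].copy()
for th,col in ((0,(255,0,255)),(4,(0,255,255))):
    a=np.radians(th);h=G+.072*np.array([np.cos(a),0,np.sin(a)]);up=.04*np.array([-np.sin(a),0,np.cos(a)])
    fw=np.array([np.cos(a),0,np.sin(a)])
    for sg in(1,-1):
        for x in np.linspace(0,6.28,60):
            u=proj("scene",h+sg*up+.024*(np.cos(x)*fw+np.array([0,np.sin(x),0])));im[int(round(u[1])),int(round(u[0]))]=col
cv2.imwrite("pics/z10.png",cv2.resize(im[150:240,70:170],None,fx=6,fy=6,interpolation=cv2.INTER_NEAREST))
r=lambda i,f:cv2.resize(i,None,fx=f,fy=f,interpolation=cv2.INTER_CUBIC)
A=cv2.imread("pics/s9f.png")[265:315,125:185];B=s[265:315,125:185,::-1]
cv2.imwrite("pics/cmp10.png",np.hstack([r(A,6.5),r(B,6.5)]))
d=cv2.absdiff(A,np.ascontiguousarray(B));print("diff",d.max(),d.mean())
```

```text
False [ 0.423  -0.2347  0.031 ] 0.0796372592252335 [-0.7841 -0.0106 -2.9986] [0.0361 0.053  0.0268]
18.3917 [ 0.4746 -0.6421 -4.253 ] 0.23836837998497734
diff 67 1.0786666666666667
```

View pics/cmp10.png

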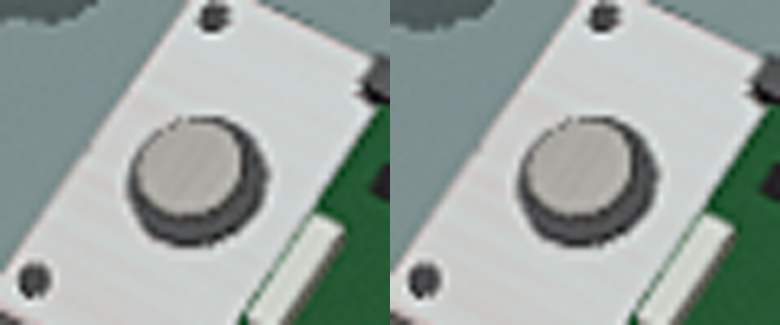

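View pics/z10.png

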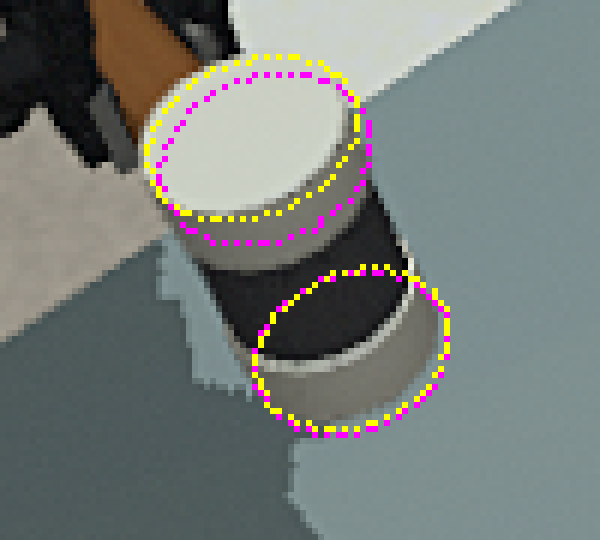

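Run:
```python
from h import *
out=[]
for cam,f,b,k in (("scene","s10f",(110,250,220,330),7),("top","t10f",(360,200,440,280),5)):
    im=cv2.resize(cv2.imread(f"pics/{f}.png")[b[1]:b[3],b[0]:b[2]],None,fx=k,fy=k,interpolation=cv2.INTER_CUBIC)
    def ring(c,r,z,col):
        for x in np.linspace(0,6.28,90):
            u=(proj(cam,(c[0]+r*np.cos(x),c[1]+r*np.sin(x),z))-b[:2]+.5)*k;cv2.circle(im,tuple(int(v) for v in u),1,col,-1)
    ring((.502,-.2355),.024,.043,(255,0,255))
    ring((.5065,-.2335),.013,.042,(0,255,0))
    ring((.5065,-.2335),.013,.054,(0,255,255))
    cv2.imwrite(f"pics/foot_{cam}.png",im)
```

```text
(no output)
```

View pics/foot_scene.png

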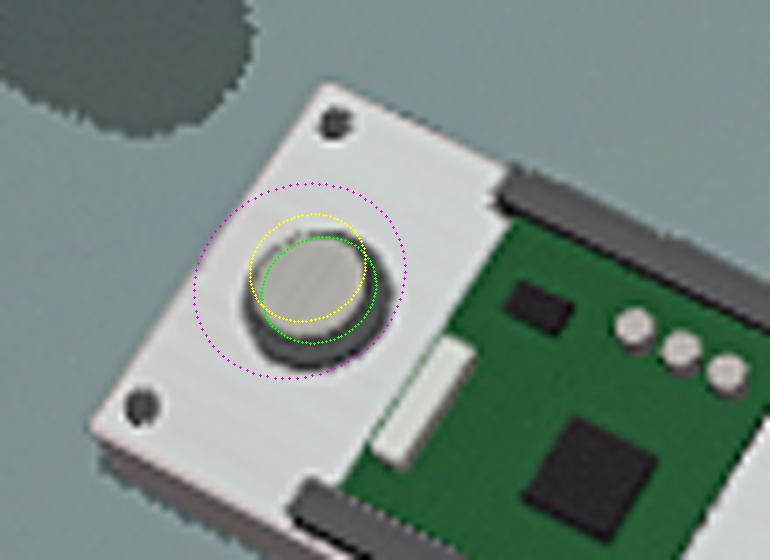

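View pics/foot_top.png

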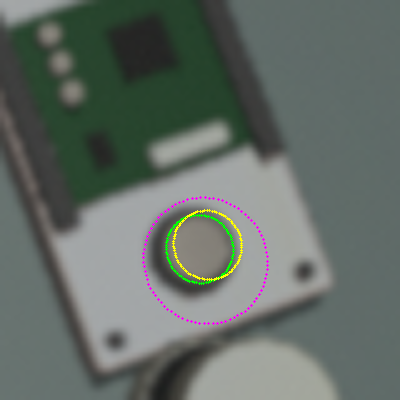

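The second blow left the pin exactly where it was and only rocked the mallet about 5° further. The footprint overlay shows the face clear of all board parts, so the pin is on its stop. Now bring the mallet back over its spot, levelled.

Run:
```python
from h import *
z=np.radians(-35)+np.pi;M=tilted(z,-12.5);Q=R2q(M);np.save("Mp.npy",M)
u=-np.array([np.cos(z),np.sin(z)]);c=np.array([.566,.183]);g=c-.072*u
print(M[:,1],bot.solve_ik(tcp_for([*g,.04],M),Q))
p=bot.read_position()
bot.move_pose(tcp_for([*g,.14],M),Q)
bot.move_linear(tcp_for([*g,.065],M),speed=.2)
bot.wait(.1)
p=bot.read_position();Mq=q2R(bot.read_tool_rot());G=p-Mq@[0,.049,0];print(G,g,bot.read_ft_force())
u3=np.r_[u,0];n=np.array([-u[1],u[0],0])
for cam,b,k in (("scene",(310,90,430,210),5),("top",(120,150,240,270),5)):
    im=bot.camera(cam)[:,:,::-1].copy();im=cv2.resize(im[b[1]:b[3],b[0]:b[2]],None,fx=k,fy=k,interpolation=cv2.INTER_CUBIC)
    for th,col in ((0,(255,0,255)),(4,(0,255,255))):
        a=np.radians(th);fw=u3*np.cos(a)+[0,0,np.sin(a)];up=-u3*np.sin(a)+[0,0,np.cos(a)]
        for sg in (1,-1):
            for x in np.linspace(0,6.28,80):
                v=(proj(cam,G+.072*fw+sg*.04*up+.024*(np.cos(x)*fw+np.sin(x)*n))-b[:2]+.5)*k;cv2.circle(im,tuple(int(w) for w in v),1,col,-1)
    cv2.imwrite(f"pics/pl_{cam}.png",im)
print(bot.read_clock())
```

```text
[-0.1773  0.1241 -0.9763] [ 0.2009  0.6433 -0.2872  0.7917  0.1577  0.7998]
[0.5085 0.2243 0.0666] [0.507  0.2243] [ 0.9134 -0.4723 -2.7782]
20.775
```

View pics/pl_scene.png

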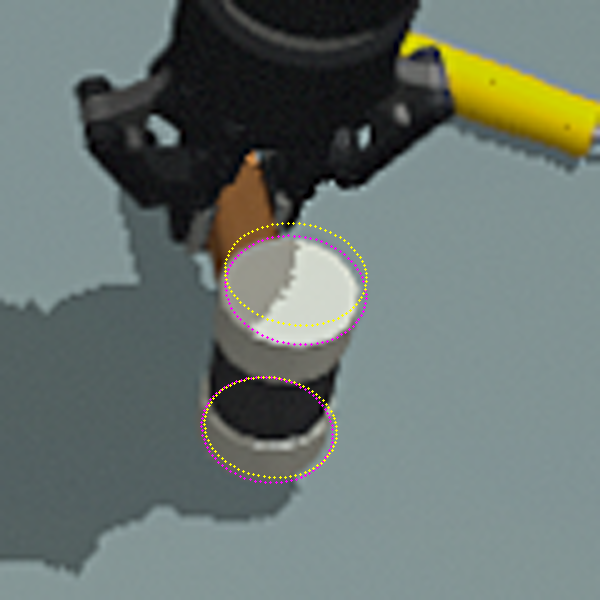

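View pics/pl_top.png

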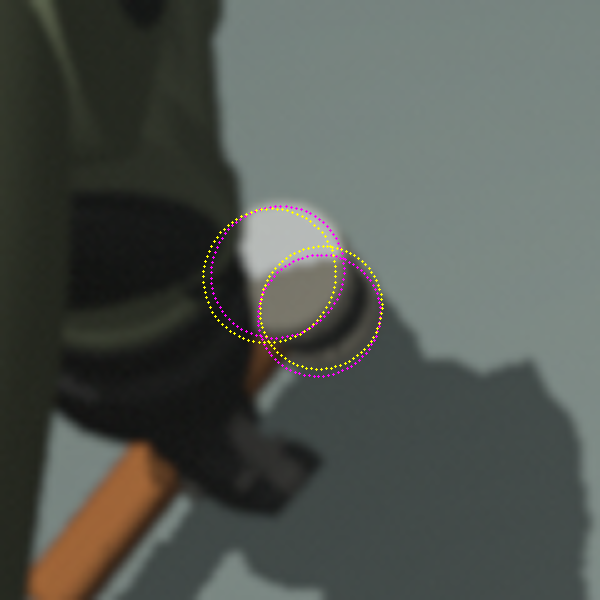

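The head matches the level overlay in the scene view (cap at about (292, 292) of the crop). Lowering gently until contact.

Run:
```python
from h import *
M=np.load("Mp.npy")
p=bot.read_position();gz=(p-M@[0,.049,0])[2]
r=bot.move_linear(p+[0,0,.034-gz],speed=.025,until_force=3)
p=bot.read_position();print(r,(p-M@[0,.049,0]),bot.read_ft_force(),bot.read_moment(),bot.read_clock())
for cam,b,k in (("scene",(310,90,430,210),5),("top",(120,150,240,270),5)):
    im=bot.camera(cam)[:,:,::-1];cv2.imwrite(f"pics/dn_{cam}.png",cv2.resize(im[b[1]:b[3],b[0]:b[2]],None,fx=k,fy=k,interpolation=cv2.INTER_CUBIC))
```

```text
True [0.5079 0.2245 0.0391] [ 0.2302 -0.1279  3.3454] [-0.0889 -0.2792  0.007 ] 21.725
```

View pics/dn_scene.png

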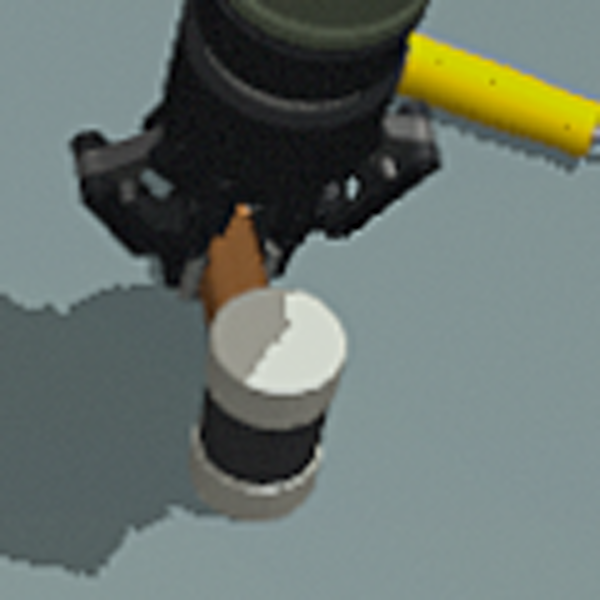

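Contact came at a grip height of 39 mm against the nominal 40 mm, with the head standing. Release and lift straight up.

Run:
```python
from h import *
bot.set_gripper(0.32,grasp_force=20)
bot.set_gripper(0.6)
print(bot.read_ft_force())
p=bot.read_position()
print(bot.move_linear(p+[0,0,.09],speed=.12,until_force=5))
p=bot.read_position();bot.move_linear(p+[-.06,.04,.06],speed=.25)
bot.wait(.2)
print(bot.read_position(),bot.read_ft_force(),bot.read_clock())
s=bot.camera("scene");t=bot.camera("top")
cv2.imwrite("pics/s11.png",s[:,:,::-1]);cv2.imwrite("pics/t11.png",t[:,:,::-1])
```

```text
[-1.033   0.9951  0.1049]
False
[0.4375 0.2692 0.1382] [ 0.3008  0.073  -1.1634] 24.05
```

View pics/s11.png

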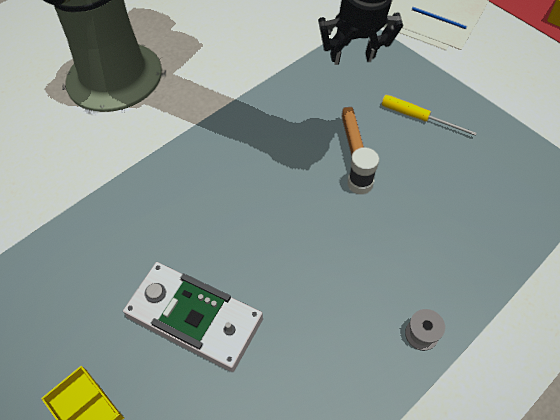

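View pics/t11.png

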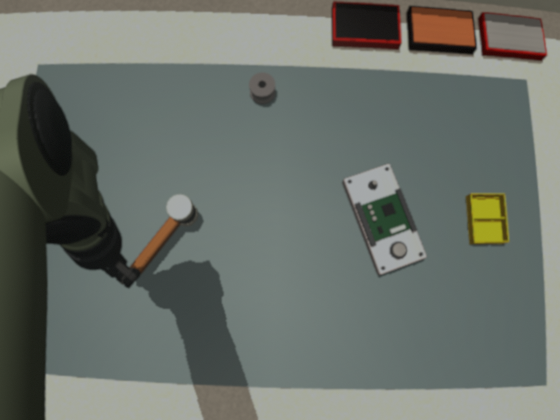

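The mallet stands on its head where it began: cap at top (180, 207), handle end at (135, 270). The slim pin is up. I have time for one close wrist view of the broad pin.

Run:
```python
from h import *
pin=np.array([.5065,-.2335,.042]);H=bot.calibration("wrist")["hand_eye"]
for az in (180,160,200):
  for th in (35,25,15):
    M=tilted(np.radians(az),th);cam=M@H[:3,:3];look=cam[:,2]
    for D in (.22,.26,.3):
        tcp=pin-D*look-M@H[:3,3];j=bot.solve_ik(tcp,R2q(M))
        print(az,th,D,look.round(2),tcp.round(3),None if j is None else j.round(2))
```

```text
180 35 0.22 [ 0.8 -0.  -0.6] [ 0.498 -0.233  0.077] [-0.84  0.23 -0.97 -0.06  0.44 -0.74]
180 35 0.26 [ 0.8 -0.  -0.6] [ 0.466 -0.233  0.101] [-0.91  0.14 -0.99  0.04  0.47 -0.81]
180 35 0.3 [ 0.8 -0.  -0.6] [ 0.434 -0.233  0.125] [-0.99  0.04 -0.99  0.17  0.5  -0.89]
180 25 0.22 [ 0.68 -0.   -0.73] [ 0.504 -0.233  0.078] [-0.74  0.24 -0.8   0.2   0.29 -0.69]
180 25 0.26 [ 0.68 -0.   -0.73] [ 0.477 -0.233  0.107] [-0.79  0.16 -0.81  0.29  0.3  -0.74]
180 25 0.3 [ 0.68 -0.   -0.73] [ 0.449 -0.233  0.136] [-0.84  0.07 -0.81  0.39  0.32 -0.79]
180 15 0.22 [ 0.55 -0.   -0.84] [ 0.51  -0.233  0.077] [-0.66  0.31 -0.61  0.44  0.16 -0.64]
180 15 0.26 [ 0.55 -0.   -0.84] [ 0.488 -0.233  0.111] [-0.69  0.23 -0.61  0.52  0.16 -0.67]
180 15 0.3 [ 0.55 -0.   -0.84] [ 0.467 -0.233  0.144] [-0.72  0.16 -0.61  0.6   0.17 -0.7 ]
160 35 0.22 [ 0.75 -0.27 -0.6 ] [ 0.499 -0.23   0.077] [-0.68  0.19 -1.07 -0.27  0.19 -0.28]
160 35 0.26 [ 0.75 -0.27 -0.6 ] [ 0.469 -0.219  0.101] [-0.72  0.07 -1.11 -0.19  0.21 -0.31]
160 35 0.3 [ 0.75 -0.27 -0.6 ] [ 0.439 -0.208  0.125] [-0.76 -0.06 -1.13 -0.08  0.23 -0.3
[... 692 characters left out ...]
-0.247  0.101] [-1.    0.27 -0.76  0.39  0.59 -1.3 ]
200 35 0.3 [ 0.75  0.27 -0.6 ] [ 0.438 -0.258  0.125] [-1.08  0.22 -0.75  0.51  0.6  -1.4 ]
200 25 0.22 [ 0.64  0.23 -0.73] [ 0.504 -0.234  0.078] [-0.81  0.32 -0.67  0.4   0.4  -1.12]
200 25 0.26 [ 0.64  0.23 -0.73] [ 0.478 -0.243  0.107] [-0.87  0.25 -0.66  0.49  0.41 -1.18]
200 25 0.3 [ 0.64  0.23 -0.73] [ 0.453 -0.253  0.136] [-0.92  0.19 -0.65  0.59  0.42 -1.24]
200 15 0.22 [ 0.51  0.19 -0.84] [ 0.51  -0.232  0.077] [-0.7   0.35 -0.54  0.54  0.23 -1.03]
200 15 0.26 [ 0.51  0.19 -0.84] [ 0.489 -0.239  0.111] [-0.73  0.29 -0.53  0.63  0.23 -1.07]
200 15 0.3 [ 0.51  0.19 -0.84] [ 0.469 -0.247  0.144] [-0.78  0.23 -0.51  0.71  0.24 -1.11]
```

Run:
```python
from h import *
pin=np.array([.5065,-.2335,.042]);H=bot.calibration("wrist")["hand_eye"]
M=tilted(np.pi,25);look=(M@H[:3,:3])[:,2];tcp=pin-.30*look-M@H[:3,3]
p=bot.read_position();bot.move_linear(p+[0,0,.06],speed=.3)
bot.move_pose(tcp,R2q(M));bot.wait(.15)
p,q=bot.read_position(),bot.read_tool_rot()
im=bot.camera("wrist");cv2.imwrite("pics/w12f.png",im[:,:,::-1]);np.save("w12.npy",np.r_[p,q])
print(bot.search_frame("wrist","lock_pin"),bot.search_frame("wrist","slim_pin"),bot.read_clock())
cv2.imwrite("pics/w12.png",cv2.resize(im[60:300,150:400,::-1],None,fx=3,fy=2.5,interpolation=cv2.INTER_CUBIC))
```

```text
[{'bbox': [261.2, 195.5, 26.0, 23.7], 'confidence': 0.56}] [{'bbox': [311.2, 280.6, 8.5, 17.1], 'confidence': 0.57}] 26.6167
```

View pics/w12.png

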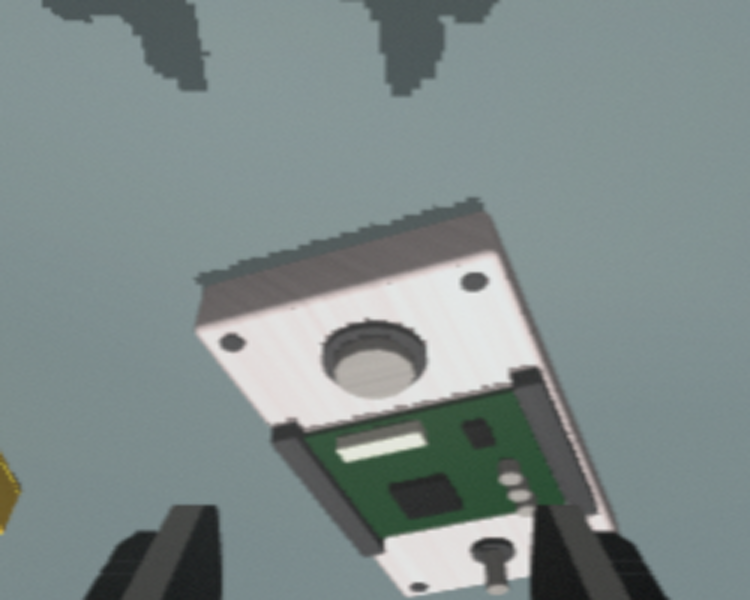

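Run:
```python
from h import *
w=np.load("w12.npy");p,q=w[:3],w[3:]
f=cv2.imread("pics/w12f.png");b=(250,180,300,220);k=14
im=cv2.resize(f[b[1]:b[3],b[0]:b[2]],None,fx=k,fy=k,interpolation=cv2.INTER_CUBIC)
cv2.imwrite("pics/w12z.png",im)
# ellipse of bright head top
g=cv2.cvtColor(f,cv2.COLOR_BGR2GRAY)
for z in (.048,.045,.043,.042,.041): print(z,proj("wrist",(.5058,-.2335,z),p,q))
```

```text
0.048 [273.3064 214.616 ]
0.045 [273.3193 212.414 ]
0.043 [273.3278 210.964 ]
0.042 [273.332  210.2443]
0.041 [273.3362 209.528 ]
```

View pics/w12z.png

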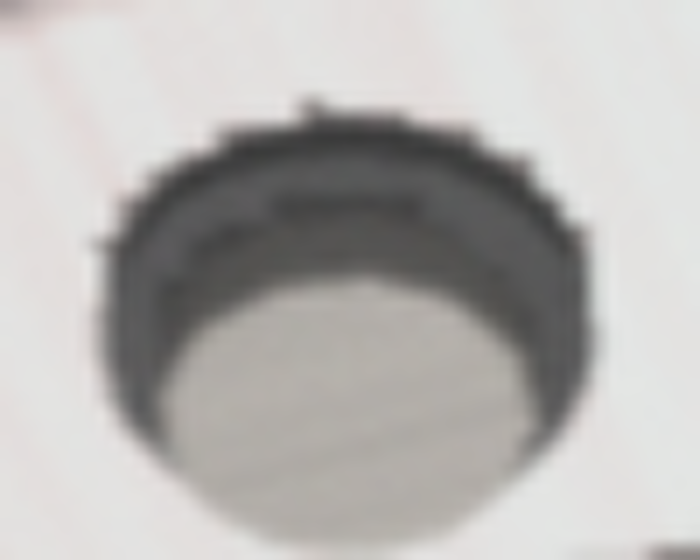

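Run:
```python
from h import *
def fit(im,c,n=72,rmax=16):
    g=cv2.cvtColor(im,cv2.COLOR_BGR2GRAY).astype(np.float32);pts=[]
    for k in range(n):
        a=2*np.pi*k/n;r=np.arange(4,rmax,.1)
        v=cv2.remap(g,(c[0]+r*np.cos(a)).astype(np.float32)[None],(c[1]+r*np.sin(a)).astype(np.float32)[None],cv2.INTER_LINEAR)[0]
        i=np.argmax(v<110)
        if v.min()<110: pts.append([c[0]+r[i]*np.cos(a),c[1]+r[i]*np.sin(a)])
    P=np.array(pts,np.float32);d=np.hypot(*(P-c).T);return cv2.fitEllipse(P[d<np.median(d)+1])[0]
for f in ("s9f","s10f","s11"): print(f,fit(cv2.imread(f"pics/{f}.png"),(154.2,290.8)))
a,b,c=[cv2.imread(f"pics/{f}.png")[278:304,140:168].astype(np.float32).mean(2) for f in ("s9f","s10f","s11")]
print(cv2.phaseCorrelate(a,b),cv2.phaseCorrelate(a,c))
print(bot.read_clock())
```

```text
s9f (153.73587036132812, 290.2297668457031)
s10f (153.7328338623047, 290.24310302734375)
s11 (153.75770568847656, 290.2456359863281)
((-0.0010344836687554704, 0.49301095269042783), 0.9984005144900746) ((0.006665679334172836, 0.4955754842712725), 1.000323324429768)
26.6167
```

The pin head's centre moved 0.013 px (under 0.1 mm) in the second blow, so it is against its stop. The arm is clear of everything, so I'm handing in.

Run:
```python
from h import *
print(bot.read_ft_force(),bot.read_clock());bot.close_job()
```

```text
[ 0.1763  0.3258 -0.4205] 26.6167
the job is handed in; nothing more can be done
```

I knocked the broad pin down with two brisk mallet blows, then stood the mallet back on its head at its original spot. I handed in at 26.6 s with the arm clear of everything.

- **First grasp missed:** the fingers shut just above the handle and turned the mallet a few degrees. Two camera views and a light touch on the bench showed the fingertips end about 31 mm behind the reported TCP. With that corrected, the second grasp held.
- **Mallet slip:** it pitched in the grip by about 7° on the first blow and 5° on the second. I tilted the tool to level it before the second blow and before setting it down.
- **Broad pin:** the pictures measure about 11 mm of travel (scene view 11.0, blurry top view about 9), so they don't directly prove the full 12 mm. I judged it home for three reasons:
  - The second blow moved it less than 0.1 mm.
  - No board part lay under the mallet's face.
  - A close wrist view showed its head down at the collar, with only a thin dark line between them that I took for shadow.
- **Slim pin:** it is still standing in the last pictures.
- **Mallet:** I lowered it to first contact, at 39 mm grip height against 40 mm nominal, before releasing it. The last scene and top pictures show it upright on its head, the handle within a few degrees of its first direction.

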